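Square a carton on the covered ledge and push it off into the chute

ROBOT

A 7-joint arm with a two-finger parallel gripper is mounted at the origin on a cart in front of the work surface, level with it; the furniture and walls round the work are solid. World frame = base frame: x ahead of the robot, y to its left, z up, the work surface at z = 0. Lengths are in m, angles in rad, forces in N, time in s.
With the tool pointing down it reaches from about 0.425 to 0.8 m from the base axis. Payload 8.3 kg.
Tool frame: the origin (TCP) lies between the finger pads; the fingertips stand 19 mm ahead of it and the grasp point (between the pads) is the TCP; z points along the fingers, y is the line along which they close (so a half turn about z gives the same grasp; the last joint's range is limited). The gripper opens to 85 mm and grips with 20 to 120 N. Pads are 22 mm wide; open, the fingers measure 114 mm over their backs; the gripper's body (76 mm by 85 mm) begins 54 mm behind the grasp point. The pads swing forward as they close: fully open they stand 13 mm farther back than shut.
Start: joints at [-1.261, 0.383, 0.016, 1.37, -0.006, 1.388, -0.046], TCP at [0.228, 0.582, 0.229] pointing down, gripper open.
Joint ranges: [-2.95, 2.95], [-0.25, 2.06], [-1.52, 1.56], [0.18, 2.33], [-1.44, 4.58], [0.02, 2.06], [-3.01, 3.01]. Speed limits (rad/s): [2.39, 2.39, 3.01, 3.01, 3.14, 3.14, 3.14].

INTERFACE

Orientations are given as a 3x3 rotation matrix whose columns are the frame's x, y, z axes.
In Python, from plant import robot gives the robot as it stands.
- The arm moves only by the tool apply_moves, never from a script. Its argument "increments" is a list of rows, each a list of 7 numbers: the gripper command: -1 is fully open, 1 is shut, values between are in proportion, then the shift along the world's x, y, z in m, then the turn, a rotation vector about the world's x, y, z in degrees. In form: [[gripper, tx, ty, tz, rx, ry, rz], ...]. A call has 1 to 12 rows; each row is the pose to reach, as a shift and turn from the pose commanded when the call began; what a row does not reach only later rows make up. A row lasts 1/12 s, in which the tool goes at most 41.7 mm and 7.16 degrees, less where a joint would pass 70% of its speed; a pose out of reach is approached as far as the arm can. A call with a gripper value outside its range is refused whole. The fingers move at their own pace and stop on an object; "newtons" is the grip in N (left out, the last holds). Time passes only in rows, so rows that repeat a pose let the fingers close. It gives the time, the measured TCP pose, the force, the opening and the grip force at its end, in the units of the state.
- robot.observe(): the state, without advancing time (a new reading comes with each control period).
- robot.grab_frame(name): name is "side" or "top"; returns a dict with "image" (480x640x3 uint8, blue, green, red), "depth" (480x640 float32, m along the optical axis (not along the pixel's ray), 0 where there is no reading), "fovy" (degrees; the focal length in pixels is half the picture's height over the tangent of half this angle, whatever the lens; pixels are square), "cx", "cy" (the principal point, pixels), "world_to_cam" (4x4, takes a point from world to camera coordinates). Camera axes: x right, y up, looking along -z (the intrinsics and any distortion apply to the point x, -y, -z); pixel columns grow to the right and rows downward; lengths in m; the calibration is good to about 2 mm. A picture is of the moment at which its call begins.
- robot.close_job(): hands the job in; it is judged then, once.
The state is a dict: "time": time; "joint_positions": joint angles; "dq": joint speeds; "joint_efforts": joint torques, N m; "tcp_pos": TCP position; "tcp_rot": TCP orientation; "wrist_force": force on the tool from outside, world axes, zero at the start; "wrist_torque": the same for the moment, N m; "grip_width": finger opening in m; "gripper_force": force on a finger pad.
Only numpy, scipy, OpenCV 4.12 (cv2) and the standard library are available. Lean on these libraries where they do the work, as an engineer would, in place of code of your own. Each camera call takes 0.05 s, during which the arm holds its last target. There are 200 camera calls.

TASK

The white carton stands skewed on the roofed ledge of the dispatch stand. Reach in under the roof and first push the carton back until its long side lies flush along the back fence, then push it along the fence and off the open end of the ledge, so that it drops into the steel chute and comes to rest in the catch tray at the bottom. Do not lift or crush the carton, and leave the green cup and the wipe bottle where they are.

Things in the scene. Friction and masses are not known exactly. Their poses are not given: they have to be found in the camera images.
- chute_stand: Dispatch stand, fixed. Origin: on the bench under the ledge's centre. +x = to the back (away from robot), -y = along the ledge to the chute, z up. Plywood ledge, top 150 mm above bench, x -65..65, y -140..140. Slick steel fence along its back, inner face x = 65. A clear acrylic roof covers the ledge from x = -10 back to the fence; front and both ends are open.
- roof_edge (a point): Middle of the roof's rolled front edge (stand x = -10, y = 0, 280 mm above the bench). Roof underside 125 mm, top 136 mm above the ledge. A hand pointing straight down cannot get at a carton at the fence; tilted forward about 45 degrees (fingers pointing back and down) its fingertips get about 25 mm in under this edge.
- cheek (a point): Inner top corner of the dark steel cheek at the ledge's chute end (stand x = -20, y = -136, 22 mm above the ledge). The cheek, 8 mm thick, bars x = -65 to -20 there; a carton passes only between it and the fence (85 mm), so it must lie flush on the fence first.
- carton: White carton with brown tape, loose on the ledge: 74 mm wide (its x), 106 long (y), 49 high; 0.11 to 0.22 kg. Origin: centre of its underside. Starts turned up to 0.3 rad and 24 to 40 mm forward of the fence. Flush there its origin is at stand x = 28. 1 to 2 N slide it; on the fence it is rigid: feel for the contact, over 50 N from the fingers crushes it.
- ledge_end (a point): Point on the ledge's top edge at the chute end (stand x = 28, y = -140, 150 mm above the bench). The middle of a flush carton passes over it; then the carton tips off.
- tray_floor (a point): Centre of the catch tray's floor (stand x = 22, y = -350, 12 mm above the bench). The polished steel chute, inside x -25..66, begins 30 mm below the ledge's end, slopes down at 38 degrees to y = -280, then the level tray runs to an end wall at y = -422; walls 70 mm high.
- green_cup: Green cup, 64 mm wide, 64 mm high, upright on the bench left of the stand; bystander. Origin: centre of its underside.
- wipe_bottle: White bottle with blue cap, 50 mm wide, 96 mm high, on the bench left of the stand; bystander. Origin: centre of its underside.

How it is judged:
By the outcome, as a careful person would: the job done as asked, in the order asked, and still so for the second after the job is handed in, with the robot touching nothing.
It also fails if it takes over 53 s, if anything falls off the work surface, if the arm or the gripper's body presses on something with over 40 N, if the wrist force passes 120 N, or if a joint passes its speed limit or range.

## Working session

There is one attempt and no reset: what is moved stays moved. The work goes in short steps, Python scripts to look and compute and a tool call to move; the robot and the scene stay as the last step left them, time stands still between calls to the robot, and variables do not carry over. Pictures are saved under pics/ and viewed, at most 10 in all, crops included, and the job is handed in when it is done.

Besides the shell and the picture viewer there is one more tool, called after "Emit:" as name([rows], argument=value, ...), one row to a line, values as JSON. apply_moves: Moves the arm, as the interface text tells. Its arguments: {"type":"object","properties":{"increments":{"type":"array","items":{"type":"array","items":{"type":"number"}}},"newtons":{"type":"number"}},"required":["increments"]}

```bash
mkdir -p pics; ls; python3 - <<'E'
from plant import robot
import cv2,numpy as np
np.set_printoptions(precision=4,suppress=True)
s=robot.observe()
for k,v in s.items(): print(k,np.array(v))
for n in("side","top"):
    f=robot.grab_frame(n); cv2.imwrite(f"pics/{n}0.png",f["image"]); np.savez(f"{n}0.npz",**f)
    print(n,f["fovy"],f["cx"],f["cy"],f["world_to_cam"],[k for k in f])
E
```

```text
pics
time 0.0
joint_positions [-1.2609  0.3843  0.0163  1.3712 -0.0063  1.3882 -0.0465]
dq [-0.0014 -0.0009  0.0012  0.0014  0.0006  0.0005  0.0004]
joint_efforts [  0.0008 -62.7598   0.8447 -37.1834   0.0166   0.014   -0.    ]
tcp_pos [0.2274 0.5816 0.2284]
tcp_rot [[-0.9313  0.3641 -0.0007]
 [ 0.3641  0.9313 -0.0018]
 [-0.     -0.002  -1.    ]]
wrist_force [0.4524 0.4283 0.3284]
wrist_torque [-0.0315 -0.0093  0.0533]
gripper_force 0.0
grip_width 0.08506256997327795
side 46.4785142421168 317.60159859110854 254.9035642368256 [[-0.2944 -0.9557 -0.005   0.0616]
 [ 0.6043 -0.1902  0.7737 -0.4506]
 [-0.7403  0.2248  0.6335 -1.3388]
 [ 0.      0.      0.      1.    ]] ['image', 'depth', 'fovy', 'cx', 'cy', 'world_to_cam']
top 52.911890313836984 321.5199152152877 245.20646747555887 [[-0.015  -0.9999  0.0003 -0.0905]
 [ 0.9828 -0.0147  0.1839 -0.5211]
 [-0.1839  0.003   0.9829 -1.2941]
 [ 0.      0.      0.      1.    ]] ['image', 'depth', 'fovy', 'cx', 'cy', 'world_to_cam']
```

View pics/side0.png

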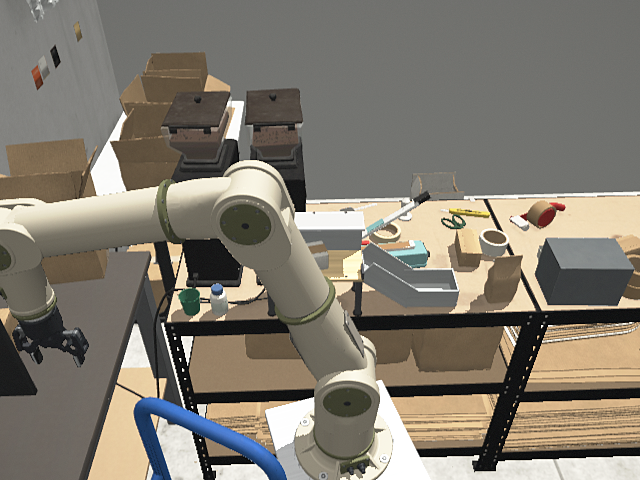

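View pics/top0.png

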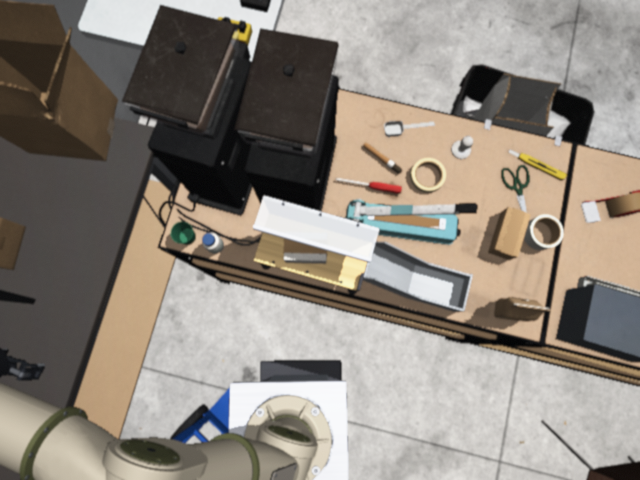

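The side view is mostly blocked by the arm. The cup is at about (189,300) and the bottle at (219,297). In the top view, the roof spans about (255..378, 200..255), the ledge front strip lies below it, the carton is at about (305,252), and the chute is to the right, ending at about (468,290). I'll enlarge the top view.

```bash
cat > h.py <<'E'
import numpy as np,cv2
np.set_printoptions(precision=4,suppress=True)
def load(n): return dict(np.load(n))
def foc(f): return f["image"].shape[0]/2/np.tan(np.radians(float(f["fovy"]))/2)
def ray(f,u,v):
    F=foc(f); W=f["world_to_cam"]; R,t=W[:3,:3],W[:3,3]
    d=np.array([(u-f["cx"])/F,-(v-f["cy"])/F,-1.]); return -R.T@t, R.T@d
def onz(f,u,v,z):
    o,d=ray(f,u,v); return o+d*(z-o[2])/d[2]
def dep(f,u,v):
    o,d=ray(f,u,v); return o+d*f["depth"][int(v),int(u)]
def proj(f,p):
    F=foc(f); W=f["world_to_cam"]; c=W[:3,:3]@np.asarray(p)+W[:3,3]
    return np.array([f["cx"]+F*c[0]/-c[2], f["cy"]-F*c[1]/-c[2]])
E
python3 - <<'E'
from h import *
f=load("top0.npz"); I=f["image"][185:320,150:480]
cv2.imwrite("pics/topcrop.png",cv2.resize(I,(792,324),interpolation=cv2.INTER_CUBIC))
E
```

```text
(no output)
```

View pics/topcrop.png

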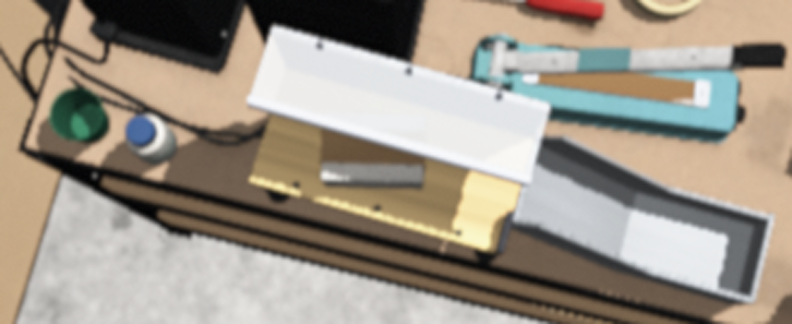

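The crop shows a white roof, with the plywood ledge strip in front of it. The carton's visible part is at crop (320..424, 125..187), and the dark cheek is at crop (508,230). Next I'll use depth for heights.

```bash
python3 - <<'E'
from h import *
f=load("top0.npz"); D=f["depth"]; F=foc(f); W=f["world_to_cam"]
v,u=np.mgrid[:480,:640]
c=np.stack([(u-f["cx"])*D/F,-(v-f["cy"])*D/F,-D],-1); P=(c-W[:3,3])@W[:3,:3]
np.save("P.npy",P)
m0=np.zeros(D.shape,bool); m0[185:320,240:480]=1; m0&=D>0
for n,a,b in(("ledge",.14,.16),("carton",.19,.21),("roof",.27,.30)):
    m=m0&(P[...,2]>a)&(P[...,2]<b)
    k,l,st,_=cv2.connectedComponentsWithStats(m.astype(np.uint8)); i=1+st[1:,4].argmax(); q=P[l==i]
    r=cv2.minAreaRect(q[:,:2].astype(np.float32)*1000)
    print(n,st[i],np.median(q[:,2]),"box mm",cv2.boxPoints(r).tolist(),r)
# z map coarse
for vv in range(225,295,4): print(vv,(P[vv,250:380:6,2]*1000).astype(int))
E
```

```text
ledge [ 254  233  113   58 2448] 0.14977137400141965 box mm [[380.3040466308594, -192.58462524414062], [455.1153869628906, -215.56173706054688], [538.2684326171875, 55.17681884765625], [463.4570617675781, 78.1539306640625]] ((459.2862243652344, -68.70390319824219), (283.22039794921875, 78.26036834716797), 72.92649841308594)
carton [283 239  44  23 731] 0.20160815792088332 box mm [[447.5058898925781, -107.7201156616211], [498.2788391113281, -112.13043212890625], [507.5470275878906, -5.431846618652344], [456.7740783691406, -1.0215301513671875]] ((477.5264587402344, -56.57598114013672), (107.1003646850586, 50.96416091918945), 85.03555297851562)
roof [ 253  196  126   67 4290] 0.2847332109939692 box mm [[433.5431823730469, -206.1143798828125], [514.46142578125, -231.08956909179688], [596.9810791015625, 36.26947021484375], [516.0628662109375, 61.244659423828125]] ((515.2621459960938, -84.92245483398438), (279.80413818359375, 84.68479919433594), 72.8472900390625)
225 [ -1 285 281 284 284 285 282 285 282 285 286 283 281 285 284 285 286 284
 286 282  58  65]
229 [  6 284 283 283 283 283 284 
[... 1035 characters left out ...]
73 [-337  -45   -1    1    0   -4   -2    3  146  151  149  151  146  150
  148  153  149  147  146  133  104   94]
277 [-341 -340 -351  -57  -14   -1    1   -1   -1   -5  148  147  148  150
  145  152  143  149  146  141  106   91]
281 [-730 -344 -335 -343 -339 -337  -51    0    0    5   -7   -7   -1  149
  151  152  146  156  149   -6  135  159]
285 [-731 -718 -727 -389 -342 -341 -344 -337 -342  -48    0   -1    2    3
   -3  150  153  149  168    2   -1   83]
289 [-907 -779 -722 -732 -728 -729 -342 -344 -343 -340 -343  -51   -8   -3
   -1   -3    0  148  171    0    0    0]
293 [-895 -898 -883 -910 -735 -733 -727 -733 -393 -355 -338 -335 -338 -341
  -54    0   -2    2    1    4    0   -4]
```

```bash
cat >> h.py <<'E'
from scipy.spatial.transform import Rotation as Ro
YAW=np.radians(-17.1); O=np.array([.4842,-.0759,0])
S=np.array([[np.cos(YAW),-np.sin(YAW),0],[np.sin(YAW),np.cos(YAW),0],[0,0,1]])
def st(p): return S.T@(np.asarray(p)-O)*1000      # world -> stand, mm
def wo(p): return O+S@np.asarray(p)/1000.
def rot(tilt):
    t=np.radians(tilt); z=S@[np.sin(t),0,-np.cos(t)]; y=S[:,1]; return np.stack([np.cross(y,z),y,z],1)
def tcp(tip,tilt,L=19): return wo(np.asarray(tip,float))-L/1000*rot(tilt)[:,2]
def inc(s,p,R): return np.round(p-s["tcp_pos"],4),np.round(np.degrees(Ro.from_matrix(R@np.array(s["tcp_rot"]).T).as_rotvec()),1)
E
python3 - <<'E'
from h import *
from plant import robot
s=robot.observe(); P=np.load("P.npy")
c=np.array([489.0,-57.6,0])/1000; print("carton st",st(c),"roof edge",st([.4748,-.0724,.28]))
for u,v in((181,234),(211,241),(468,290)): print(P[v,u],st(P[v,u]))
for t in((-90,16,300),(-83,16,168),(-20,16,168)):
    p=tcp(t,45); print(t,p,inc(s,p,rot(45)))
E
```

```text
carton st [-0.7931 18.9024  0.    ] roof edge [-10.0136   0.5813 280.    ]
[0.5667 0.3066 0.0052] [-33.6217 389.8692   5.2286]
[0.5262 0.1981 0.0982] [-40.3786 274.2088  98.235 ]
[ 0.387  -0.4905  0.0704] [  29.026  -424.8363   70.4137]
(-90, 16, 300) [ 0.39   -0.0302  0.3134] (array([ 0.1626, -0.6118,  0.085 ]), array([-14.7, -42.5,   4.1]))
(-83, 16, 168) [ 0.3967 -0.0323  0.1814] (array([ 0.1693, -0.6139, -0.047 ]), array([-14.7, -42.5,   4.1]))
(-20, 16, 168) [ 0.4569 -0.0508  0.1814] (array([ 0.2295, -0.6324, -0.047 ]), array([-14.7, -42.5,   4.1]))
```

Emit:
apply_moves([
  [0, 0.03, -0.02, 0.02, 0, 0, 0],
  [0, 0.055, -0.05, 0.04, 0, 0, 0],
  [0, 0.08, -0.08, 0.06, 0, 0, 0],
  [0, 0.1, -0.11, 0.08, 0, 0, 0],
  [0, 0.12, -0.14, 0.09, 0, 0, 0],
  [0, 0.135, -0.18, 0.1, 0, 0, 0],
  [0, 0.15, -0.21, 0.1, 0, 0, 0],
  [0, 0.16, -0.25, 0.1, 0, 0, 0],
  [0, 0.165, -0.29, 0.1, 0, 0, 0],
  [0, 0.17, -0.33, 0.1, 0, 0, 0],
  [0, 0.175, -0.37, 0.1, 0, 0, 0],
  [0, 0.175, -0.41, 0.1, 0, 0, 0],
])

```text
time: 1.1
tcp_pos: [0.4027, 0.1698, 0.3289]
tcp_rot: [[-0.931, 0.365, -0.001], [0.365, 0.931, -0.0], [0.0, -0.0, -1.0]]
wrist_force: [0.9, 0.5, -0.2]
grip_width: 0.0426
gripper_force: 0.0
```

Emit:
apply_moves([
  [0, 0, -0.03, 0, -2, -6, 0.6],
  [0, 0, -0.06, 0, -4, -12, 1.2],
  [0, 0, -0.09, 0, -6, -18, 1.8],
  [0, -0.005, -0.12, 0, -8, -24, 2.4],
  [0, -0.01, -0.15, 0, -10, -30, 3],
  [0, -0.013, -0.18, 0, -12.5, -36, 3.5],
  [0, -0.013, -0.2, -0.01, -14.7, -42.5, 4.1],
  [0, -0.013, -0.2, -0.015, -14.7, -42.5, 4.1],
  [0, -0.013, -0.2, -0.015, -14.7, -42.5, 4.1],
])

```text
time: 1.85
tcp_pos: [0.4454, 0.013, 0.177]
tcp_rot: [[-0.866, 0.306, 0.395], [0.245, 0.949, -0.2], [-0.436, -0.076, -0.897]]
wrist_force: [0.9, -0.3, 0.1]
grip_width: 0.0427
gripper_force: 0.0
```

```bash
python3 - <<'E'
from h import *
from plant import robot
s=robot.observe(); print(s["tcp_pos"],s["joint_positions"],s["wrist_force"])
for n in("side","top"):
    f=robot.grab_frame(n); np.savez(f"{n}1.npz",**f)
    a=np.array([proj(f,wo(q)) for q in((-65,140,150),(65,-140,150),(0,0,280))]); print(n,a)
    u0,v0=(a.mean(0)-[100,75]).astype(int); I=f["image"][max(v0,0):v0+150,max(u0,0):u0+200]; 
    cv2.imwrite(f"pics/{n}1c.png",cv2.resize(I,None,fx=3,fy=3,interpolation=cv2.INTER_CUBIC)); print(u0,v0)
p=tcp((-83,16,168),45); print(inc(s,p,rot(45)))
E
```

```text
[0.4454 0.013  0.177 ] [-0.615  -0.253   0.206   2.2472  0.5166  0.9019  0.5925] [ 0.9189 -0.2574  0.1335]
side [[264.4695 279.5526]
 [361.3818 250.1132]
 [314.0107 228.3113]]
213 177
top [[253.1949 260.6063]
 [372.3442 242.7256]
 [312.0081 241.9695]]
212 173
(array([-0.0486, -0.0453,  0.0045]), array([ -1.6, -19.5,   1.5]))
```

View pics/side1c.png

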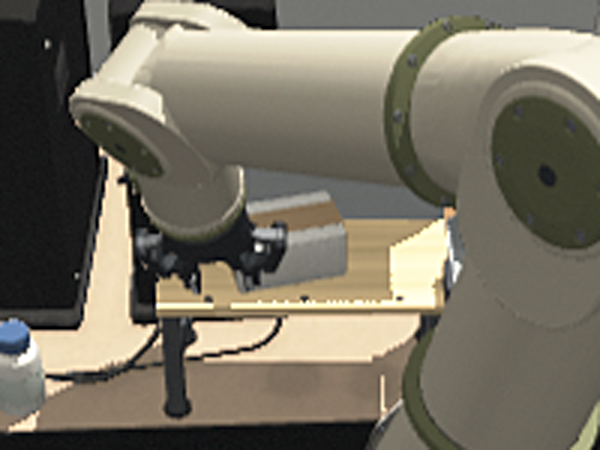

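The arm reached its j2 limit and the hand sagged to tip height, just clear of the carton. There was no contact force, and the carton still stands skewed at crop (240..347, 192..290). I'll fit the arm's kinematics before moving on, so I can pick reachable poses.

```bash
python3 - <<'E'
from h import *
from plant import robot
import itertools
from scipy.optimize import minimize_scalar
print([a for a in dir(robot) if a[0]!='_'])
s=robot.observe()
data=[(np.array([-1.2609,.3843,.0163,1.3712,-.0063,1.3882,-.0465]),np.array([.2274,.5816,.2284]),np.array([[-.9313,.3641,-.0007],[.3641,.9313,-.0018],[0,-.002,-1]])),
 (np.array(s["joint_positions"]),np.array(s["tcp_pos"]),np.array(s["tcp_rot"]))]
best=[]
for sg in itertools.product((1,-1),repeat=7):
    Ms=[Ro.from_euler("ZYZYZYZ",q*sg).as_matrix() for q,_,_ in data] if 0 else [np.linalg.multi_dot([Ro.from_euler("zyzyzyz"[i],a*b).as_matrix() for i,(a,b) in enumerate(zip(q,sg))]) for q,_,_ in data]
    # R = Rz(phi) M Rz(psi): compare relative, scan psi
    for psi in np.radians(np.arange(0,360,3)):
        B=[R@(M@Ro.from_euler("z",psi).as_matrix()).T for M,(_,_,R) in zip(Ms,data)]
        e=np.linalg.norm(B[0]-B[1])+np.linalg.norm(B[0][2]-[0,0,1]); best.append((e,sg,np.degrees(psi),np.degrees(np.arctan2(B[0][1,0],B[0][0,0]))))
best.sort(key=lambda b:b[0])
for b in best[:6]: print(b)
E
```

```text
['Unreachable', 'close_job', 'grab_frame', 'observe']
(np.float64(0.0002260997453427536), (-1, 1, -1, 1, -1, 1, -1), np.float64(90.0), np.float64(-0.0013297545387748338))
(np.float64(0.0002260997453427536), (-1, -1, -1, -1, -1, -1, -1), np.float64(270.0), np.float64(179.99867024546123))
(np.float64(0.022441320724405175), (1, -1, -1, -1, -1, -1, 1), np.float64(201.00000000000003), np.float64(-109.84134777564606))
(np.float64(0.022441320724405234), (1, 1, -1, 1, -1, 1, 1), np.float64(21.0), np.float64(70.15865222435393))
(np.float64(0.03197377825047198), (1, 1, -1, 1, -1, 1, 1), np.float64(24.000000000000004), np.float64(73.15864923307898))
(np.float64(0.03197377825047198), (1, -1, -1, -1, -1, -1, 1), np.float64(204.0), np.float64(-106.84135076692104))
```

```bash
python3 - <<'E'
from h import *
from plant import robot
s=robot.observe(); print(st(s["tcp_pos"]))
print(inc(s,wo((-60,40,310)),rot(8)))
E
```

```text
[-65.288   73.0803 175.2046]
(array([-0.0047, -0.0332,  0.1348]), array([ 9.6, 15.5,  0. ]))
```

Emit:
apply_moves([
  [0, 0, 0, 0.03, 2, 3, 0],
  [0, 0, 0, 0.06, 4, 6, 0],
  [0, 0, -0.01, 0.09, 6, 9, 0],
  [0, 0, -0.02, 0.12, 8, 12, 0],
  [0, -0.005, -0.033, 0.135, 9.6, 15.5, 0],
  [0, -0.005, -0.033, 0.135, 9.6, 15.5, 0],
])

```text
time: 2.45
tcp_pos: [0.4432, -0.0216, 0.3194]
tcp_rot: [[-0.944, 0.3, 0.142], [0.298, 0.954, -0.035], [-0.146, 0.009, -0.989]]
wrist_force: [-0.0, -0.1, -0.3]
grip_width: 0.0425
gripper_force: 0.0
```

```bash
python3 - <<'E'
from plant import robot
s=robot.observe(); import numpy as np
print(*[(k,np.round(s[k],4).tolist()) for k in("time","joint_positions","tcp_pos","tcp_rot")],sep="\n")
E
```

```text
('time', 2.45)
('joint_positions', [-0.4225, -0.1801, 0.3109, 1.7914, 0.1074, 1.385, 1.1407])
('tcp_pos', [0.4432, -0.0216, 0.3194])
('tcp_rot', [[-0.9435, 0.2995, 0.1417], [0.2976, 0.954, -0.035], [-0.1457, 0.0091, -0.9893]])
```

```bash
cat > k.py <<'E'
from h import *
from scipy.optimize import least_squares
SG=[-1,1,-1,1,-1,1,-1]; LO=np.array([-2.95,-.25,-1.52,.18,-1.44,.02,-3.01]); HI=np.array([2.95,2.06,1.56,2.33,4.58,2.06,3.01])
def mats(q):
    M=np.eye(3); out=[]
    for i in range(7):
        M=M@Ro.from_euler("zyzyzyz"[i],q[i]*SG[i]).as_matrix(); out.append(M)
    return out
def A(q):
    m=mats(q); z=np.array([[0],[0],[1.]])
    return np.hstack([z,m[1],m[3],m[5]])    # d | x2 y2 a | x4 y4 b | x6 y6 c
data=[([-1.2609,.3843,.0163,1.3712,-.0063,1.3882,-.0465],[.2274,.5816,.2284]),
([-.615,-.253,.206,2.2472,.5166,.9019,.5925],[.4454,.013,.177]),
([-.4225,-.1801,.3109,1.7914,.1074,1.385,1.1407],[.4432,-.0216,.3194])]
E
python3 - <<'E'
from k import *
from plant import robot
X=np.vstack([A(np.array(q)) for q,_ in data]); b=np.hstack([p for _,p in data])
import itertools
for cols in ([0,3,6,9],[0,3,5,6,9],[0,2,3,6,9],[0,2,3,5,6,9],[0,1,3,4,6,9],[0,2,3,5,6,8,9],[0,1,3,4,6,7,9,8]):
    w,_,r,_=np.linalg.lstsq(X[:,cols],b,rcond=None); print(cols,w,"res",np.abs(X[:,cols]@w-b).max(),r)
E
```

```text
[0, 3, 6, 9] [0.3025 0.4864 0.4536 0.4468] res 0.029271381587220452 4
[0, 3, 5, 6, 9] [ 0.2604  0.449  -0.0316  0.4642  0.3622] res 0.0011892238903668528 5
[0, 2, 3, 6, 9] [ 0.2457 -0.032   0.4609  0.4589  0.3611] res 0.0009114378776577947 5
[0, 2, 3, 5, 6, 9] [ 0.2519 -0.0182  0.4557 -0.0136  0.4612  0.3614] res 7.3426248585029e-05 6
[0, 1, 3, 4, 6, 9] [ 0.3397 -0.0296  0.4812  0.0214  0.4854  0.4511] res 0.02933193440418333 6
[0, 2, 3, 5, 6, 8, 9] [ 0.2519 -0.0179  0.4556 -0.0137  0.4613 -0.0003  0.3613] res 3.939045232626004e-05 7
[0, 1, 3, 4, 6, 7, 9, 8] [ 0.272  -0.0048  0.4503  0.0168  0.4915  0.0199  0.3564 -0.0313] res 0.0003867689874931246 8
```

```bash
cat >> k.py <<'E'
WV=np.array([.2519,-.0182,.4557,-.0136,.4612,.3614]); CO=[0,2,3,5,6,9]
def fk(q): return A(q)[:,CO]@WV, mats(q)[-1]@np.array([[0,-1,0],[1,0,0],[0,0,1.]])
def ik(p,R,q0,n=1):
    def f(q):
        a,B=fk(q); return np.r_[(a-p)*10,Ro.from_matrix(B@R.T).as_rotvec()*3,.01*(q-q0)]
    best=None
    for i in range(n):
        s=np.clip(q0+(np.random.randn(7)*.4 if i else 0),LO+.03,HI-.03)
        r=least_squares(f,s,bounds=(LO+.02,HI-.02))
        if best is None or r.cost<best.cost: best=r
    a,B=fk(best.x); return best.x,np.linalg.norm(a-p)*1000,np.degrees(np.linalg.norm(Ro.from_matrix(B@R.T).as_rotvec()))
E
python3 - <<'E'
from k import *
from plant import robot
np.random.seed(0); q=np.array(robot.observe()["joint_positions"]); print(fk(q))
for tip,tl in [((-83,16,300),20),((-83,16,168),20),((-83,16,168),30),((-70,16,168),30),((-70,16,168),45),((-48,16,168),30),((-48,16,168),45),((-20,16,168),35),((-20,16,168),45),((-20,16,168),55),((15,100,166),45),((15,100,166),55),((15,-80,166),45),((15,-110,166),45),((15,-80,166),55)]:
    x,e,a=ik(tcp(tip,tl),rot(tl),q,3); print(tip,tl,"err %.1fmm %.1fdeg"%(e,a),x)
E
```

```text
(array([ 0.4432, -0.0215,  0.3194]), array([[-0.9435,  0.2995,  0.1417],
       [ 0.2976,  0.954 , -0.035 ],
       [-0.1457,  0.0091, -0.9893]]))
(-83, 16, 300) 20 err 29.8mm 6.6deg [ 0.1603 -0.23   -0.2111  1.86    0.0723  1.2941  1.2029]
(-83, 16, 168) 20 err 18.7mm 3.4deg [ 0.1589 -0.23   -0.2314  2.1765  0.0929  0.9251  1.1487]
(-83, 16, 168) 30 err 44.2mm 7.2deg [ 0.0359 -0.23   -0.2384  2.2505  0.3023  0.7999  0.8692]
(-70, 16, 168) 30 err 38.4mm 6.1deg [ 0.068  -0.23   -0.2381  2.2478  0.2821  0.7728  0.9137]
(-70, 16, 168) 45 err 58.7mm 12.4deg [-0.0171 -0.23   -0.3848  2.31    0.6682  0.7645  0.3714]
(-48, 16, 168) 30 err 28.0mm 4.3deg [ 0.1138 -0.23   -0.2377  2.2448  0.2525  0.7296  0.9777]
(-48, 16, 168) 45 err 51.4mm 10.5deg [ 0.0742 -0.23   -0.3876  2.31    0.6378  0.6736  0.4662]
(-20, 16, 168) 35 err 25.2mm 3.2deg [ 0.1106 -0.23   -0.2424  2.2923  0.3728  0.5993  0.8632]
(-20, 16, 168) 45 err 40.4mm 8.1deg [ 0.2    -0.23   -0.4127  2.31    0.5799  0.5656  0.5917]
(-20, 16, 168) 55 err 59.8mm 13.4deg [ 0.3981 -0.23   -0.7023  2.31    0.7837  0.5845  0.2947]
(15, 100, 166) 45 err 7.5mm 1.7deg [ 0.5772 -0.23   -0.8981  2.31    0.6758  0.4483  0.3631]
(15, 100, 166) 55 err 28.9mm 6.5deg [ 0.8493 -0.23   -1.2599  2.31    1.0071  0.4914 -0.0526]
(15, -80, 166) 45 err 34.1mm 6.5deg [ 0.7401 -0.23   -0.4358  2.31   -0.254   0.3764  1.7604]
(15, -110, 166) 45 err 31.8mm 6.3deg [ 0.9049 -0.23   -0.4581  2.31   -0.5321  0.4099  2.1276]
(15, -80, 166) 55 err 59.7mm 12.3deg [ 0.9666 -0.23   -0.6151  2.31   -0.5492  0.309   2.0584]
```

```bash
cat >> h.py <<'E'
def rot2(t,psi,roll=0):
    t,p=np.radians([t,psi]); z=S@[np.sin(t)*np.cos(p),np.sin(t)*np.sin(p),-np.cos(t)]; y=S@[-np.sin(p),np.cos(p),0]
    return np.stack([np.cross(y,z),y,z],1)@Ro.from_euler("z",roll,degrees=True).as_matrix()
def tcp2(tip,R,L=19): return wo(np.asarray(tip,float))-L/1000*R[:,2]
E
python3 - <<'E'
from k import *
from plant import robot
np.random.seed(0); q0=np.array(robot.observe()["joint_positions"])
q=q0
def go(lst,q):
  for tip,tl,psi in lst:
    R=rot2(tl,psi); x,e,a=ik(tcp2(tip,R),R,q,1); x2,e2,a2=ik(tcp2(tip,R),R,q,8); print(tip,tl,psi,"err %.1fmm %.1fdeg | %.1f %.1f"%(e,a,e2,a2),x, x2); q=x
go([((-75,16,230),8,0),((-75,16,168),12,0),((-60,16,168),15,0),((-48,16,168),20,0),((-30,16,168),24,0),((-18,16,168),26,0),((-18,16,168),28,0),((-18,16,168),30,0)],q)
print()
go([((0,100,166),30,0),((5,100,166),33,0),((10,100,166),45,-30),((10,0,166),45,-30),((10,-90,166),45,-30),((15,100,166),50,-45),((15,0,166),50,-45),((15,-90,166),50,-45),((15,-110,166),55,-45)],q0)
E
```

```text
(-75, 16, 230) 8 0 err 0.0mm 0.0deg | 0.0 0.0 [-0.4058 -0.2213  0.3234  1.9753  0.1286  1.2488  1.1542] [-0.4058 -0.2213  0.3234  1.9753  0.1286  1.2488  1.1542]
(-75, 16, 168) 12 0 err 0.0mm 0.0deg | 0.0 0.0 [-0.3543 -0.23    0.2637  2.1358  0.161   1.0389  1.1123] [-0.3543 -0.23    0.2637  2.1358  0.161   1.0389  1.1123]
(-60, 16, 168) 15 0 err 0.0mm 0.0deg | 0.0 0.0 [-0.2991 -0.23    0.2122  2.1494  0.1753  0.9801  1.1054] [-0.2991 -0.23    0.2122  2.1494  0.1753  0.9801  1.1054]
(-48, 16, 168) 20 0 err 2.3mm 0.4deg | 2.3 0.4 [ 0.1933 -0.23   -0.2274  2.1752  0.0805  0.869   1.1932] [ 0.1933 -0.23   -0.2274  2.1752  0.0805  0.869   1.1932]
(-30, 16, 168) 24 0 err 3.7mm 0.6deg | 3.7 0.6 [ 0.1922 -0.23   -0.2339  2.1982  0.1211  0.7856  1.1564] [ 0.1922 -0.23   -0.2339  2.1982  0.1211  0.7856  1.1564]
(-18, 16, 168) 26 0 err 2.5mm 0.4deg | 2.5 0.4 [ 0.1925 -0.23   -0.2351  2.2115  0.1443  0.737   1.1374] [ 0.1925 -0.23   -0.2351  2.2115  0.1443  0.737   1.1374]
(-18, 16, 168) 28 0 err 7.5mm 1.1deg | 7.5 1.1 [ 0.1789 -0.23   -0.2364  2.2262  0.1786  0.7067  1.0964] [ 0.1789 -0.23   -
[... 981 characters left out ...]
 -0.9145  2.31    0.762   0.6521  0.0709]
(15, 100, 166) 50 -45 err 0.0mm 0.0deg | 0.0 0.0 [ 0.0343  0.3617 -0.8223  1.9533  1.084   1.4793 -0.7391] [ 0.0342  0.3617 -0.8222  1.9533  1.084   1.4793 -0.7391]
(15, 0, 166) 50 -45 err 0.0mm 0.0deg | 0.0 0.0 [ 0.192   0.1685 -0.7672  2.1318  1.0613  1.2676 -0.6369] [ 0.192   0.1685 -0.7672  2.1318  1.0613  1.2676 -0.6369]
(15, -90, 166) 50 -45 err 0.0mm 0.0deg | 0.0 0.0 [ 0.3118  0.0137 -0.6615  2.2595  1.0689  1.0587 -0.5149] [ 0.3118  0.0137 -0.6615  2.2595  1.0689  1.0587 -0.5149]
(15, -110, 166) 55 -45 err 0.0mm 0.0deg | 0.0 0.0 [ 0.5311  0.0558 -0.898   2.31    1.2104  1.1082 -0.6477] [ 0.5311  0.0558 -0.898   2.31    1.2104  1.1082 -0.6477]
```

```bash
python3 - <<'E'
from k import *
from plant import robot
s=robot.observe(); q0=np.array(s["joint_positions"])
def go(lst,q):
  for tip,tl,psi in lst:
    R=rot2(tl,psi); p=tcp2(tip,R); x,e,a=ik(p,R,q,1); print(tip,tl,psi,"err %.1fmm %.1fdeg"%(e,a),x,*inc(s,p,R)); q=x
  return q
print(st(s["tcp_pos"]))
go([((-75,40,290),20,-15),((-85,50,270),30,-30),((-90,50,250),38,-45),((-85,25,168),40,-45),((-60,25,168),40,-45),((-24,25,168),40,-45),((-24,0,168),40,-45),((-24,45,168),40,-45),((-60,110,200),45,-45),((10,110,168),50,-45),((10,-110,168),50,-45)],q0)
E
```

```text
[-55.1613  39.8792 319.3734]
(-75, 40, 290) 20 -15 err 15.0mm 3.3deg [-0.001  -0.23   -0.2128  1.8954  0.2039  1.2823  0.7507] [-0.0244  0.0094 -0.0115] [ -5.4 -10.4 -14.7]
(-85, 50, 270) 30 -30 err 11.4mm 2.5deg [-0.2753 -0.23   -0.2205  2.0106  0.4803  1.2944  0.1258] [-0.032   0.0254 -0.0329] [-12.1 -18.2 -29.4]
(-90, 50, 250) 38 -45 err 0.0mm 0.0deg [-0.3043 -0.1467 -0.3387  2.0493  0.618   1.3857 -0.316 ] [-0.0358  0.0303 -0.0544] [-19.8 -23.  -43.8]
(-85, 25, 168) 40 -45 err 0.0mm 0.0deg [-0.299  -0.0769 -0.343   2.2091  0.7118  1.228  -0.478 ] [-0.0386  0.0053 -0.1368] [-21.1 -24.6 -43.7]
(-60, 25, 168) 40 -45 err 0.0mm 0.0deg [-0.2772 -0.0379 -0.3171  2.1747  0.7406  1.2046 -0.4546] [-0.0147 -0.002  -0.1368] [-21.1 -24.6 -43.7]
(-24, 25, 168) 40 -45 err 0.0mm 0.0deg [-0.2484  0.019  -0.2836  2.1204  0.776   1.1748 -0.4209] [ 0.0197 -0.0126 -0.1368] [-21.1 -24.6 -43.7]
(-24, 0, 168) 40 -45 err 0.0mm 0.0deg [-0.2225 -0.0192 -0.2592  2.1576  0.7796  1.1409 -0.3839] [ 0.0123 -0.0365 -0.1368] [-21.1 -24.6 -43.7]
(-24, 45, 168) 40 -45 err 0.0mm 0.0deg [-0.2726  0.0504 -0.2976  2.0889  0.7739  1.2015 -0.4485] [ 0.0256  0.0065 -0.1368] [-21.1 -24.6 -43.7]
(-60, 110, 200) 45 -45 err 0.0mm 0.0deg [-0.4101  0.1111 -0.3892  2.0037  0.792   1.4095 -0.6042] [ 0.0097  0.0803 -0.1059] [-24.4 -28.5 -43.3]
(10, 110, 168) 50 -45 err 0.0mm 0.0deg [-0.4036  0.2753 -0.3313  1.9562  0.9538  1.3665 -0.6765] [ 0.0761  0.0607 -0.1392] [-27.7 -32.5 -42.8]
(10, -110, 168) 50 -45 err 0.0mm 0.0deg [-0.1909 -0.0457 -0.1242  2.3093  1.0671  1.0306 -0.4886] [ 0.0114 -0.1496 -0.1392] [-27.7 -32.5 -42.8]
```

Emit:
apply_moves([
  [1, 0.005, 0.01, 0, 0, 0, -6],
  [1, 0.01, 0.02, 0, 0, 0, -12],
  [1, 0.015, 0.03, 0, 0, 0, -18],
  [1, 0.02, 0.04, 0, 0, 0, -24],
  [1, 0.02, 0.05, 0, 0, 0, -30],
  [1, 0.02, 0.06, 0, 0, 0, -36],
  [1, 0.02, 0.07, 0, 0, 0, -43],
  [1, 0.02, 0.08, 0, 0, 0, -43],
], newtons=40)

```text
time: 3.12
tcp_pos: [0.4608, 0.0632, 0.3135]
tcp_rot: [[-0.488, 0.87, 0.073], [0.861, 0.494, -0.122], [-0.142, 0.003, -0.99]]
wrist_force: [-0.2, 0.3, -0.1]
grip_width: 0.0
gripper_force: 0.0
```

```bash
cat > o.py <<'E'
from k import *
from plant import robot
def show(targets=()):
    s=robot.observe(); print(s["time"],"q",np.array(s["joint_positions"]),"st",st(s["tcp_pos"]),"F",S.T@s["wrist_force"],"tip",st(np.array(s["tcp_pos"])+.019*np.array(s["tcp_rot"])[:,2]),"w",s["grip_width"])
    for tip,t,psi in targets:
        R=rot2(t,psi); p=tcp2(tip,R); print(tip,t,psi,*inc(s,p,R))
E
python3 -c "
from o import *
show([((-90,60,250),30,-45),((-90,50,240),40,-45),((-85,25,168),40,-45)])"
```

```text
3.1167 q [-0.4619 -0.0361  0.1443  1.6847  0.1449  1.4622  0.1849] st [-63.2961 126.1099 313.4985] F [-0.2304  0.1965 -0.1141] tip [-61.2906 124.307  294.6909] w 3.7790396854512545e-05
(-90, 60, 250) 30 -45 [-0.0494 -0.0469 -0.047 ] [-19.2 -10.3  -1.7]
(-90, 50, 240) 40 -45 [-0.0536 -0.0541 -0.0589] [-28.  -15.1  -1.7]
(-85, 25, 168) 40 -45 [-0.0562 -0.0795 -0.1309] [-28.  -15.1  -1.7]
```

Emit:
apply_moves([
  [1, -0.005, 0, -0.01, -6, -3.2, -0.4],
  [1, -0.01, 0, -0.02, -12, -6.5, -0.8],
  [1, -0.02, -0.01, -0.03, -18, -9.7, -1.2],
  [1, -0.035, -0.03, -0.045, -23, -12.4, -1.5],
  [1, -0.053, -0.054, -0.059, -28, -15, -1.7],
  [1, -0.053, -0.054, -0.059, -28, -15, -1.7],
  [1, -0.055, -0.068, -0.08, -28, -15, -1.7],
  [1, -0.056, -0.0795, -0.105, -28, -15, -1.7],
  [1, -0.056, -0.0795, -0.131, -28, -15, -1.7],
  [1, -0.056, -0.0795, -0.131, -28, -15, -1.7],
])

```text
time: 3.95
tcp_pos: [0.4025, -0.0193, 0.179]
tcp_rot: [[-0.369, 0.882, 0.295], [0.673, 0.472, -0.57], [-0.641, -0.012, -0.767]]
wrist_force: [-0.5, 0.4, -0.5]
grip_width: -0.0002
gripper_force: 0.0
```

```bash
python3 - <<'E'
from o import *
show([((-60,25,168),40,-45),((-24,25,168),40,-45)])
f=robot.grab_frame("side"); np.savez("side2.npz",**f)
I=f["image"][180:330,200:400]; cv2.imwrite("pics/side2c.png",cv2.resize(I,None,fx=3.5,fy=3.5,interpolation=cv2.INTER_CUBIC))
E
```

```text
3.95 q [-0.5789 -0.0835 -0.0708  2.2269  0.7256  1.2392 -0.4843] st [-94.6763  30.0431 178.9643] F [-0.6311  0.2033 -0.519 ] tip [-86.1419  21.3429 164.388 ] w -0.00022408342558662882
(-60, 25, 168) 40 -45 [ 0.0259 -0.0042  0.0036] [ 0.2 -0.6 -0.3]
(-24, 25, 168) 40 -45 [ 0.0604 -0.0148  0.0036] [ 0.2 -0.6 -0.3]
```

View pics/side2c.png

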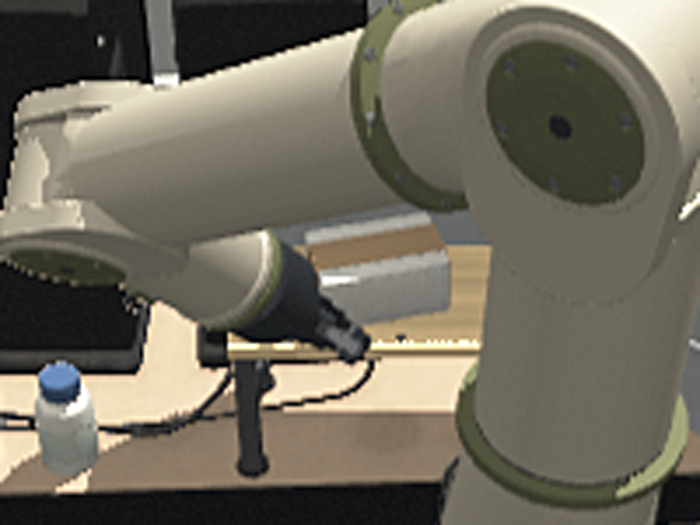

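The shut fingertip is in front of the ledge at crop (360,345), and the carton is untouched. I'll advance along stand +x and feel for contact.

Emit:
apply_moves([
  [1, 0.01, -0.002, 0.004, 0, 0, 0],
  [1, 0.018, -0.003, 0.004, 0, 0, 0],
  [1, 0.026, -0.004, 0.004, 0, 0, 0],
  [1, 0.031, -0.006, 0.004, 0, 0, 0],
  [1, 0.036, -0.0075, 0.004, 0, 0, 0],
  [1, 0.041, -0.009, 0.004, 0, 0, 0],
  [1, 0.045, -0.01, 0.004, 0, 0, 0],
  [1, 0.045, -0.01, 0.004, 0, 0, 0],
])

```text
time: 4.67
tcp_pos: [0.4504, -0.0286, 0.1865]
tcp_rot: [[-0.362, 0.883, 0.299], [0.675, 0.47, -0.569], [-0.643, -0.004, -0.766]]
wrist_force: [-0.4, -0.3, -0.8]
grip_width: -0.0003
gripper_force: 0.0
```

```bash
cat >> o.py <<'E'
def carton(tag):
    f=robot.grab_frame("top"); D=f["depth"]; F=foc(f); W=f["world_to_cam"]
    v,u=np.mgrid[:480,:640]; c=np.stack([(u-f["cx"])*D/F,-(v-f["cy"])*D/F,-D],-1); P=(c-W[:3,3])@W[:3,:3]; Q=(P-O)@S*1000
    m=(D>0)&(Q[...,2]>185)&(Q[...,2]<214)&(Q[...,0]>-70)&(Q[...,0]<70)&(abs(Q[...,1])<140); 
    m&=f["image"].max(-1)>70
    m=cv2.morphologyEx(m.astype(np.uint8),cv2.MORPH_OPEN,np.ones((2,2))); n,l,stt,_=cv2.connectedComponentsWithStats(m)
    if n<2: print("none"); return f
    q=Q[l==1+stt[1:,4].argmax()]; print(tag,"n",len(q),"x",np.percentile(q[:,0],[1,99]),"y",np.percentile(q[:,1],[1,99]))
    for a in range(-60,125,10):
        k=q[abs(q[:,1]-a)<5]
        if len(k)>3: print((a,round(float(np.percentile(k[:,0],4)),1)),end=" ")
    print(); cv2.imwrite(f"raw_{tag}.png",f["image"]); return f
E
python3 - <<'E'
from o import *
show(); carton("a")
E
```

```text
4.6667 q [-0.5389 -0.0153 -0.0204  2.1441  0.7587  1.1973 -0.4249] st [-46.2106  35.3204 186.5201] F [-0.3376 -0.4131 -0.7785] tip [-37.6024  26.6624 171.962 ] w -0.0002579680243682743
a n 707 x [-57.4583   1.9213] y [-39.2258  65.1729]
(-40, -19.1) (-30, -21.6) (-20, -24.1) (-10, -27.0) (0, -29.0) (10, -31.0) (20, -33.1) (30, -57.7) (40, -54.1) (50, -44.3) (60, -39.0) (70, -18.2)
```

Emit:
apply_moves([
  [1, 0.003, -0.001, 0, 0, 0, 0],
  [1, 0.006, -0.002, 0, 0, 0, 0],
  [1, 0.01, -0.003, 0, 0, 0, 0],
  [1, 0.01, -0.003, 0, 0, 0, 0],
])

```text
time: 5.05
tcp_pos: [0.4605, -0.0314, 0.1866]
tcp_rot: [[-0.362, 0.883, 0.3], [0.675, 0.47, -0.569], [-0.643, -0.004, -0.766]]
wrist_force: [-0.6, -0.8, -0.7]
grip_width: 0.0
gripper_force: 0.0
```

```bash
python3 - <<'E'
from o import *
show(); carton("b")
a=cv2.imread("raw_a.png")[220:290,240:390]; b=cv2.imread("raw_b.png")[220:290,240:390]
cv2.imwrite("pics/b.png",cv2.resize(np.vstack([a,b]),None,fx=4,fy=4,interpolation=cv2.INTER_CUBIC))
E
```

```text
5.05 q [-0.5299  0.0008 -0.0098  2.1281  0.7649  1.1855 -0.4121] st [-35.7624  35.5412 186.6014] F [-0.3644 -0.9112 -0.7333] tip [-27.1461  26.8897 172.0442] w 1.1041002052771e-05
b n 539 x [-47.6311   2.2766] y [-40.7162  62.6516]
(-40, -14.0) (-30, -15.8) (-20, -18.4) (-10, -19.7) (0, -21.1) (10, -23.0) (20, -24.6) (30, -45.2) (40, -43.2) (50, -28.6) (60, -28.8)
```

View pics/b.png

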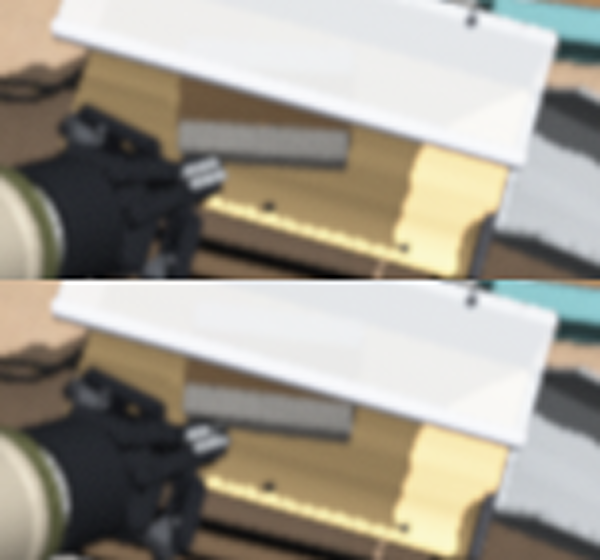

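The carton moved back about 8 mm and its skew dropped from about 0.22 to 0.17 rad. I'll keep pushing.

Emit:
apply_moves([
  [1, 0.003, -0.001, 0, 0, 0, 0],
  [1, 0.006, -0.002, 0, 0, 0, 0],
  [1, 0.0095, -0.003, 0, 0, 0, 0],
  [1, 0.0095, -0.003, 0, 0, 0, 0],
])

```text
time: 5.43
tcp_pos: [0.47, -0.0345, 0.1866]
tcp_rot: [[-0.362, 0.883, 0.299], [0.675, 0.47, -0.569], [-0.643, -0.004, -0.766]]
wrist_force: [0.2, 0.4, -0.7]
grip_width: -0.0001
gripper_force: 0.0
```

Emit:
apply_moves([
  [1, 0.002, -0.0005, 0, 0, 0, 0],
  [1, 0.004, -0.001, 0, 0, 0, 0],
  [1, 0.004, -0.001, 0, 0, 0, 0],
])

```text
time: 5.68
tcp_pos: [0.4737, -0.0353, 0.1865]
tcp_rot: [[-0.362, 0.883, 0.299], [0.675, 0.47, -0.569], [-0.643, -0.004, -0.766]]
wrist_force: [0.2, 0.3, -0.4]
grip_width: 0.0001
gripper_force: 0.1
```

```bash
python3 - <<'E'
from o import *
show(); carton("c")
E
```

```text
5.6833 q [-0.5179  0.0227  0.0036  2.1059  0.7716  1.1707 -0.395 ] st [-21.9836  35.7087 186.5294] F [ 0.1326  0.35   -0.4313] tip [-13.3694  27.0573 171.971 ] w 5.164787658738968e-05
c n 313 x [-17.8553   2.6951] y [-41.3609  59.4625]
(-40, -8.0) (-30, -9.1) (-20, -9.9) (-10, -11.5) (0, -11.8) (10, -12.5) (20, -13.2) (30, -14.2) (40, -17.5) (50, -14.4) (60, -14.7)
```

Emit:
apply_moves([
  [1, 0.002, -0.0005, 0, 0, 0, 0],
  [1, 0.004, -0.001, 0, 0, 0, 0],
  [1, 0.004, -0.001, 0, 0, 0, 0],
])

```text
time: 5.98
tcp_pos: [0.4777, -0.0363, 0.1865]
tcp_rot: [[-0.362, 0.883, 0.3], [0.675, 0.47, -0.568], [-0.643, -0.004, -0.766]]
wrist_force: [-0.9, -0.2, 0.7]
grip_width: -0.0005
gripper_force: 0.0
```

Emit:
apply_moves([
  [1, 0.001, -0.0003, 0, 0, 0, 0],
  [1, 0.002, -0.0006, 0, 0, 0, 0],
  [1, 0.002, -0.0006, 0, 0, 0, 0],
])

```text
time: 6.23
tcp_pos: [0.4796, -0.0368, 0.1865]
tcp_rot: [[-0.362, 0.883, 0.3], [0.675, 0.47, -0.568], [-0.643, -0.004, -0.766]]
wrist_force: [-0.7, 0.2, 0.0]
grip_width: 0.0002
gripper_force: 0.2
```

```bash
python3 - <<'E'
from o import *
show(); carton("d")
E
```

```text
6.2333 q [-0.5129  0.0326  0.009   2.0957  0.7741  1.1645 -0.3877] st [-15.9382  36.0028 186.5167] F [-0.7463  0.0068  0.0209] tip [ -7.323   27.3533 171.9576] w 0.00018754771238705702
d n 236 x [-11.5538   2.6548] y [-41.7203  58.5754]
(-40, -6.3) (-30, -6.8) (-20, -7.7) (-10, -7.7) (0, -8.4) (10, -8.1) (20, -8.1) (30, -8.6) (40, -11.7) (50, -9.9) (60, -7.6)
```

Emit:
apply_moves([
  [1, 0.001, -0.0003, 0, 0, 0, 0],
  [1, 0.002, -0.0006, 0, 0, 0, 0],
  [1, 0.002, -0.0006, 0, 0, 0, 0],
])

```text
time: 6.53
tcp_pos: [0.4812, -0.0373, 0.1864]
tcp_rot: [[-0.363, 0.883, 0.299], [0.675, 0.47, -0.568], [-0.642, -0.004, -0.767]]
wrist_force: [-4.1, 1.9, 1.0]
grip_width: 0.0001
gripper_force: 1.9
```

Emit:
apply_moves([
  [1, 0.001, -0.0003, 0, 0, 0, 0],
  [1, 0.001, -0.0003, 0, 0, 0, 0],
])

```text
time: 6.7
tcp_pos: [0.4816, -0.0374, 0.1863]
tcp_rot: [[-0.363, 0.883, 0.298], [0.675, 0.47, -0.569], [-0.642, -0.005, -0.767]]
wrist_force: [-9.3, 3.6, 4.0]
grip_width: 0.0001
gripper_force: 5.0
```

```bash
python3 - <<'E'
from o import *
show(); carton("e")
E
```

```text
6.7 q [-0.5107  0.0372  0.011   2.0912  0.7739  1.1628 -0.3838] st [-13.8195  36.06   186.2543] F [-9.9824  0.7068  3.9597] tip [ -5.2284  27.4012 171.6866] w 0.00012938080200737098
e n 222 x [-10.0166   3.3728] y [-43.4493  56.8131]
(-40, -6.4) (-30, -6.9) (-20, -7.0) (-10, -7.1) (0, -7.6) (10, -7.6) (20, -7.9) (30, -7.8) (40, -8.4) (50, -9.2) (60, -6.4)
```

```bash
python3 - <<'E'
from k import *
from plant import robot
s=robot.observe(); q0=np.array(s["joint_positions"])
def clear(tip,R):  # roof slab front edge line (x=-10,h 275..286) vs body box behind 54..130 of TCP
    p=st(tcp2(tip,R)); Rs=S.T@R; m=1e9
    cs=[p+Rs@np.array([a,b,-d]) for a in(-38,38) for b in(-42.5,42.5) for d in np.arange(54,200,4)]
    cs=np.array([c for c in cs if c[0]>-10]); return None if len(cs)==0 else round(float((cs[:,2]-286).min()),1)
for t,psi,roll in((50,-45,0),(55,-45,0),(55,-45,20),(55,-45,-20),(55,-35,0),(50,-35,0)):
    q=q0; out=[]
    for tip in((-60,115,210),(-20,115,170),(15,115,168),(15,60,168),(18,0,168),(18,-60,168),(18,-110,168),(18,-125,168)):
        R=rot2(t,psi,roll); x,e,a=ik(tcp2(tip,R),R,q); q=x; out.append((round(e,1),round(float(x[3]),2),clear(tip,R)))
    print(t,psi,roll,out,q)
E
```

```text
50 -45 0 [(np.float64(0.0), 2.01, None), (np.float64(0.0), 2.0, None), (np.float64(0.0), 1.95, -42.0), (np.float64(0.0), 2.06, -42.0), (np.float64(0.0), 2.15, -100.2), (np.float64(0.0), 2.24, -100.2), (np.float64(0.0), 2.3, -100.2), (np.float64(0.0), 2.31, -100.2)] [-0.1568 -0.0465 -0.1077  2.31    1.0885  0.9967 -0.4672]
55 -45 0 [(np.float64(0.0), 2.02, None), (np.float64(0.0), 2.01, None), (np.float64(0.0), 1.96, -45.0), (np.float64(0.0), 2.07, -45.0), (np.float64(0.0), 2.18, -107.3), (np.float64(0.0), 2.27, -107.3), (np.float64(0.1), 2.31, -107.3), (np.float64(0.3), 2.31, -107.3)] [ 1.0026  0.1027 -1.3301  2.31    1.273   1.1227 -0.6372]
55 -45 20 [(np.float64(0.0), 2.02, None), (np.float64(0.0), 2.01, None), (np.float64(0.0), 1.96, -93.5), (np.float64(0.0), 2.07, -93.5), (np.float64(0.0), 2.18, -93.5), (np.float64(0.0), 2.27, -93.5), (np.float64(0.1), 2.31, -93.5), (np.float64(0.3), 2.31, -93.5)] [ 1.0026  0.1027 -1.3301  2.31    1.273   1.1227 -0.9863]
55 -45 -20 [(np.float64(0.0), 2.02, None), (np.float64(0.0), 2.01, None), (np.float64(0.0), 1.96, -58.8), (np.float64(0.0), 2.07, -58.8), (np.float64(0.0), 2.18, -58.8), (np.float64(0.0), 2.27, -58.8), (np.float64(0.1), 2.31, -58.8), (np.float64(0.3), 2.31, -58.8)] [ 1.0027  0.1027 -1.3302  2.31    1.273   1.1227 -0.2882]
55 -35 0 [(np.float64(0.0), 2.14, None), (np.float64(0.0), 2.13, None), (np.float64(0.0), 2.09, -45.0), (np.float64(0.0), 2.2, -45.0), (np.float64(0.0), 2.3, -45.0), (np.float64(6.1), 2.31, -45.0), (np.float64(16.3), 2.31, -45.0), (np.float64(19.0), 2.31, -45.0)] [ 1.3261 -0.23   -1.4388  2.31    1.0237  0.7003 -0.29  ]
50 -35 0 [(np.float64(0.0), 2.12, None), (np.float64(0.0), 2.12, None), (np.float64(0.0), 2.07, -42.0), (np.float64(0.0), 2.17, -42.0), (np.float64(0.0), 2.27, -42.0), (np.float64(0.2), 2.31, -42.0), (np.float64(8.5), 2.31, -42.0), (np.float64(10.8), 2.31, -42.0)] [ 1.139  -0.23   -1.1994  2.31    0.9027  0.6533 -0.1214]
```

```bash
python3 - <<'E'
from o import *
s=robot.observe()
for tip in((-60,30,190),(-60,115,190),(-60,115,170),(15,115,168)):
    R=rot2(50,-45,30); p=tcp2(tip,R); x,e,a=ik(p,R,np.array(s["joint_positions"])); print(tip,*inc(s,p,R),e,x)
E
```

```text
(-60, 30, 190) [-0.0527  0.0206  0.0159] [  1.4 -23.6 -21.4] 0.0022510628339687273 [-0.6302  0.0113 -0.1056  2.1932  0.8684  1.3408 -1.1637]
(-60, 115, 190) [-0.0277  0.1019  0.0159] [  1.4 -23.6 -21.4] 0.0022656767221430813 [-0.7489  0.1602 -0.0906  2.0289  0.8285  1.419  -1.2133]
(-60, 115, 170) [-0.0277  0.1019 -0.0041] [  1.4 -23.6 -21.4] 0.002366280948485618 [-0.7597  0.1891 -0.0796  2.0478  0.8352  1.3867 -1.2492]
(15, 115, 168) [ 0.044   0.0798 -0.0061] [  1.4 -23.6 -21.4] 0.00196497470369893 [-0.6999  0.2679  0.0085  1.9522  0.8891  1.302  -1.1516]
```

The carton is flush: contact is rigid at about 10 N, and the front edge reads a uniform -7 mm. Now I'll retract, swing to the carton's left end and reorient for the push along the fence.

Emit:
apply_moves([
  [1, -0.012, 0.004, 0, 0, 0, 0],
  [1, -0.03, 0.01, 0.005, 0, 0, 0],
  [1, -0.053, 0.02, 0.016, 0, 0, 0],
  [1, -0.053, 0.04, 0.016, 0.3, -5, -4.5],
  [1, -0.045, 0.065, 0.016, 0.6, -10, -9],
  [1, -0.035, 0.085, 0.016, 0.9, -15, -13.5],
  [1, -0.028, 0.102, 0.016, 1.2, -20, -18],
  [1, -0.028, 0.102, 0.006, 1.4, -23.6, -21.4],
  [1, -0.028, 0.102, -0.004, 1.4, -23.6, -21.4],
  [1, -0.028, 0.102, -0.004, 1.4, -23.6, -21.4],
])

```text
time: 7.58
tcp_pos: [0.4533, 0.0637, 0.1804]
tcp_rot: [[0.177, 0.917, 0.357], [0.725, 0.124, -0.678], [-0.666, 0.379, -0.643]]
wrist_force: [-0.1, -0.5, -0.4]
grip_width: -0.0002
gripper_force: 0.0
```

```bash
python3 - <<'E'
from o import *
show(); carton("f"); s=robot.observe(); R=rot2(50,-45,30)
for tip in((-20,115,168),(15,115,168),(15,70,168),(18,-100,168)): print(tip,*inc(s,tcp2(tip,R),R))
E
```

```text
7.5833 q [-0.6949  0.1942 -0.1495  2.0481  0.8446  1.3939 -1.2546] st [-70.6311 124.3737 180.3747] F [ 0.0425 -0.5284 -0.3933] tip [-60.3612 114.0572 168.1641] w -0.0001858384763496569
f n 230 x [-7.7526  2.9015] y [-42.3248  59.039 ]
(-40, -6.0) (-30, -7.0) (-20, -6.9) (-10, -7.2) (0, -7.8) (10, -7.2) (20, -7.6) (30, -7.4) (40, -7.5) (50, -7.0) (60, -6.4) 
(-20, 115, 168) [ 0.0385 -0.0105 -0.0013] [ 0.1 -0.2 -0.1]
(15, 115, 168) [ 0.072  -0.0208 -0.0013] [ 0.1 -0.2 -0.1]
(15, 70, 168) [ 0.0587 -0.0638 -0.0013] [ 0.1 -0.2 -0.1]
(18, -100, 168) [ 0.0116 -0.2272 -0.0013] [ 0.1 -0.2 -0.1]
```

The carton's front edge is now uniform at about -7 mm over y -40..60, so it lies flush along the fence. I'll reach in under the roof beyond its left end.

Emit:
apply_moves([
  [1, 0.015, -0.004, -0.001, 0, 0, 0],
  [1, 0.03, -0.008, -0.001, 0, 0, 0],
  [1, 0.042, -0.012, -0.001, 0, 0, 0],
  [1, 0.052, -0.015, -0.001, 0, 0, 0],
  [1, 0.062, -0.018, -0.001, 0, 0, 0],
  [1, 0.072, -0.021, -0.001, 0, 0, 0],
  [1, 0.072, -0.021, -0.001, 0, 0, 0],
])

```text
time: 8.22
tcp_pos: [0.528, 0.0418, 0.1818]
tcp_rot: [[0.185, 0.916, 0.357], [0.726, 0.118, -0.678], [-0.663, 0.384, -0.642]]
wrist_force: [0.0, 0.0, -0.0]
grip_width: 0.0
gripper_force: 0.0
```

```bash
python3 - <<'E'
from o import *
show()
f=robot.grab_frame("side"); np.savez("side3.npz",**f)
I=f["image"][180:330,200:400]; cv2.imwrite("pics/side3c.png",cv2.resize(I,None,fx=3.5,fy=3.5,interpolation=cv2.INTER_CUBIC))
E
```

```text
8.2167 q [-0.615   0.2724 -0.0833  1.9427  0.9079  1.3209 -1.1612] st [  7.2188 125.3862 181.8124] F [ 0.0015  0.0459 -0.0412] tip [ 17.4971 115.0713 169.6075] w 4.316642035642163e-05
```

View pics/side3c.png

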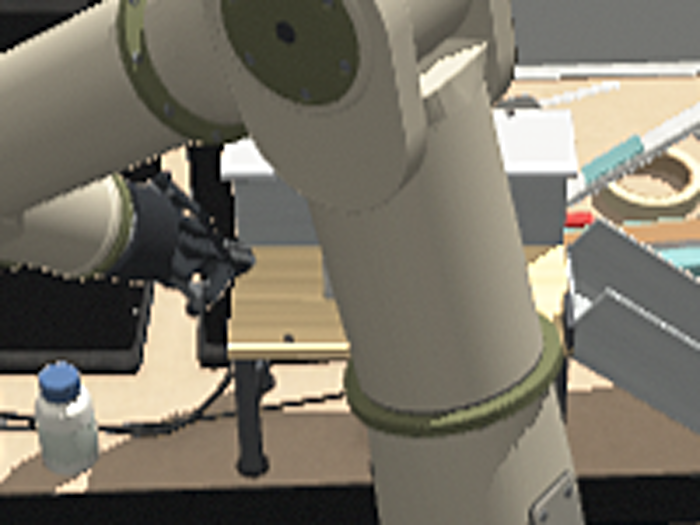

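The fingertip is under the roof at the ledge's left end, crop (245,258), with zero force. The arm hides the carton. I'll push along stand -y in steps.

Emit:
apply_moves([
  [1, -0.003, -0.01, -0.001, 0, 0, 0],
  [1, -0.006, -0.02, -0.002, 0, 0, 0],
  [1, -0.009, -0.03, -0.002, 0, 0, 0],
  [1, -0.011, -0.038, -0.002, 0, 0, 0],
  [1, -0.0135, -0.046, -0.002, 0, 0, 0],
  [1, -0.016, -0.054, -0.002, 0, 0, 0],
  [1, -0.018, -0.062, -0.002, 0, 0, 0],
  [1, -0.0205, -0.07, -0.002, 0, 0, 0],
])

```text
time: 8.93
tcp_pos: [0.5057, -0.0273, 0.1796]
tcp_rot: [[0.182, 0.915, 0.359], [0.726, 0.121, -0.677], [-0.663, 0.384, -0.643]]
wrist_force: [-0.6, 1.9, 0.6]
grip_width: 0.0003
gripper_force: 0.4
```

```bash
python3 - <<'E'
from o import *
show(); carton("g")
E
```

```text
8.9333 q [-0.5521  0.1646 -0.0482  2.085   0.9487  1.2311 -1.1349] st [  6.2719  52.8124 179.6021] F [-1.1491  1.632   0.5682] tip [ 16.5714  42.5317 167.3863] w 0.0002722847561328868
g n 232 x [-7.6614  3.5745] y [-61.4315  41.7074]
(-60, -6.0) (-50, -6.9) (-40, -7.0) (-30, -7.2) (-20, -7.1) (-10, -7.7) (0, -7.6) (10, -7.4) (20, -7.0) (30, -7.0) (40, -6.1)
```

The carton slides flush: its span is now -61..42 and the front edge is still level. The push force is about 1.6 N.

Emit:
apply_moves([
  [1, -0.003, -0.01, 0, 0, 0, 0],
  [1, -0.006, -0.02, 0, 0, 0, 0],
  [1, -0.009, -0.029, 0, 0, 0, 0],
  [1, -0.0115, -0.038, 0, 0, 0, 0],
  [1, -0.014, -0.048, 0, 0, 0, 0],
  [1, -0.017, -0.057, 0, 0, 0, 0],
  [1, -0.02, -0.067, 0, 0, 0, 0],
  [1, -0.0225, -0.076, 0, 0, 0, 0],
])

```text
time: 9.65
tcp_pos: [0.4829, -0.1039, 0.1795]
tcp_rot: [[0.183, 0.916, 0.358], [0.726, 0.12, -0.677], [-0.663, 0.384, -0.643]]
wrist_force: [0.0, -0.1, 0.5]
grip_width: 0.0001
gripper_force: 0.4
```

```bash
python3 - <<'E'
from o import *
show(); carton("h"); s=robot.observe(); R=rot2(50,-45,30)
for tip in((17,-70,168),(17,-85,168),(17,-105,168)):
    p=tcp2(tip,R); x,e,a=ik(p,R,np.array(s["joint_positions"])); print(tip,*inc(s,p,R),e,x)
E
```

```text
9.65 q [-0.4728  0.0537  0.0108  2.2119  1.0089  1.1304 -1.0815] st [  7.0296 -27.1436 179.4832] F [ 0.0649 -0.062   0.478 ] tip [ 17.319  -37.4391 167.2713] w 8.415397126553555e-05
h n 229 x [-8.0579  9.579 ] y [-144.0963  -40.5057]
(-60, -7.4) (-50, -6.7) (-40, -6.3) 
(17, -70, 168) [-0.009  -0.0291  0.0008] [0.  0.  0.2] 0.0002910815394488759 [-0.4389  0.0088  0.0416  2.2562  1.0374  1.0881 -1.0509]
(17, -85, 168) [-0.0134 -0.0435  0.0008] [0.  0.  0.2] 0.0004351179405930443 [-0.4223 -0.0103  0.0575  2.2753  1.0524  1.0671 -1.037 ]
(17, -105, 168) [-0.0193 -0.0626  0.0008] [0.  0.  0.2] 0.0006345295471140229 [-0.3997 -0.0349  0.0804  2.299   1.0734  1.0382 -1.0173]
```

Emit:
apply_moves([
  [1, -0.003, -0.0095, 0, 0, 0, 0],
  [1, -0.006, -0.019, 0, 0, 0, 0],
  [1, -0.0085, -0.0285, 0, 0, 0, 0],
  [1, -0.0115, -0.038, 0, 0, 0, 0],
  [1, -0.014, -0.046, 0, 0, 0, 0],
  [1, -0.0165, -0.054, 0, 0, 0, 0],
  [1, -0.019, -0.062, 0, 0, 0, 0],
  [1, -0.019, -0.062, 0, 0, 0, 0],
])

```text
time: 10.37
tcp_pos: [0.4633, -0.1667, 0.1794]
tcp_rot: [[0.184, 0.916, 0.357], [0.725, 0.118, -0.678], [-0.663, 0.383, -0.643]]
wrist_force: [-0.4, 0.4, -0.7]
grip_width: -0.0001
gripper_force: 0.0
```

```bash
python3 - <<'E'
from o import *
show(); f=carton("i")
I=f["image"][185:325,230:490]; cv2.imwrite("pics/i.png",cv2.resize(I,None,fx=3,fy=3,interpolation=cv2.INTER_CUBIC))
E
```

```text
10.3667 q [-0.3927 -0.0293  0.0696  2.2964  1.0716  1.0409 -1.0234] st [  6.7043 -92.9579 179.4145] F [-0.5331  0.2198 -0.6687] tip [  16.9679 -103.2816  167.2045] w -0.00014541414026691892
i n 63 x [-80.2913   2.4764] y [-141.0249 -100.8341]
```

View pics/i.png

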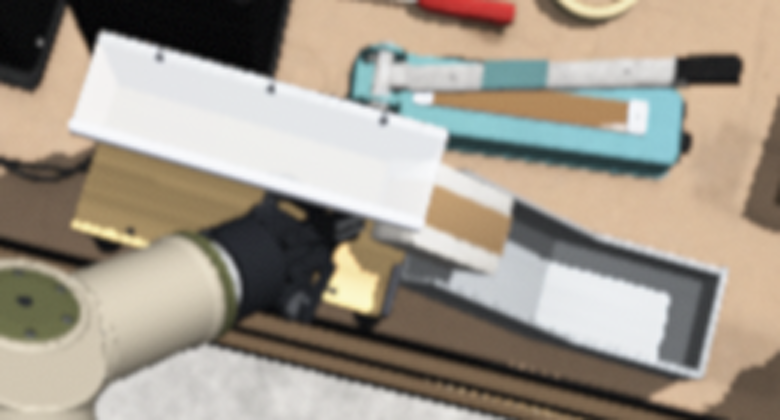

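The carton is past the ledge end, heading into the chute at crop (470,225). It may be tipping. I'll let a little time pass and measure again.

Emit:
apply_moves([
  [1, 0, 0, 0, 0, 0, 0],
  [1, 0, 0, 0, 0, 0, 0],
  [1, 0, 0, 0, 0, 0, 0],
  [1, 0, 0, 0, 0, 0, 0],
])

```text
time: 10.75
tcp_pos: [0.4646, -0.1643, 0.1795]
tcp_rot: [[0.182, 0.915, 0.359], [0.726, 0.121, -0.677], [-0.663, 0.384, -0.643]]
wrist_force: [-0.5, -0.5, -0.6]
grip_width: -0.0002
gripper_force: 0.0
```

```bash
cat >> o.py <<'E'
def chute():
    f=robot.grab_frame("top"); D=f["depth"]; F=foc(f); W=f["world_to_cam"]
    v,u=np.mgrid[:480,:640]; c=np.stack([(u-f["cx"])*D/F,-(v-f["cy"])*D/F,-D],-1); Q=((c-W[:3,3])@W[:3,:3]-O)@S*1000
    for y in range(-110,-430,-20):
        k=Q[(D>0)&(abs(Q[...,1]-y)<6)&(Q[...,0]>0)&(Q[...,0]<45)&(Q[...,2]<260)&(Q[...,2]>-5)]; print((y,len(k) and round(float(np.median(k[:,2])))),end=" ")
    print(); return f
E
python3 - <<'E'
from o import *
show(); f=chute(); cv2.imwrite("raw_j.png",f["image"])
E
```

```text
10.75 q [-0.395  -0.0274  0.0672  2.2942  1.0706  1.0416 -1.0242] st [  7.2865 -90.2515 179.4783] F [-0.365  -0.6368 -0.5782] tip [  17.5865 -100.5354  167.2655] w -0.00016359427201661025
(-110, 149) (-130, 150) (-150, 111) (-170, 97) (-190, 81) (-210, 66) (-230, 51) (-250, 35) (-270, 19) (-290, 12) (-310, 17) (-330, 63) (-350, 64) (-370, 64) (-390, 64) (-410, 64)
```

The carton lies level in the tray, with its top at 64 mm over y -330..-410. I'll back the hand up along the path it came, then verify and hand in.

Emit:
apply_moves([
  [1, 0.004, 0.015, 0, 0, 0, 0],
  [1, 0.009, 0.03, 0, 0, 0, 0],
  [1, 0.0135, 0.045, 0, 0, 0, 0],
  [1, 0.018, 0.06, 0, 0, 0, 0],
  [1, 0.022, 0.075, 0, 0, 0, 0],
  [1, 0.022, 0.075, 0, 0, 0, 0],
  [1, 0.022, 0.075, 0, 0, 0, 0],
  [1, 0.022, 0.075, 0, 0, 0, 0],
  [1, 0.022, 0.075, 0, 0, 0, 0],
])

```text
time: 11.55
tcp_pos: [0.486, -0.0904, 0.1794]
tcp_rot: [[0.183, 0.916, 0.358], [0.726, 0.12, -0.678], [-0.663, 0.383, -0.643]]
wrist_force: [-0.6, 0.5, -0.2]
grip_width: -0.0001
gripper_force: 0.0
```

```bash
python3 - <<'E'
from o import *
show(); f=chute()
I=f["image"][185:325,150:480]; cv2.imwrite("pics/k.png",cv2.resize(I,None,fx=2.4,fy=2.4,interpolation=cv2.INTER_CUBIC))
E
```

```text
11.55 q [-0.4812  0.0722 -0.0091  2.1924  0.9965  1.1507 -1.0937] st [  6.0074 -13.2795 179.3546] F [-0.6709  0.2784 -0.1614] tip [ 16.2873 -23.5868 167.1446] w -0.00013881912852785208
(-110, 150) (-130, 149) (-150, 111) (-170, 97) (-190, 82) (-210, 65) (-230, 50) (-250, 34) (-270, 18) (-290, 12) (-310, 15) (-330, 65) (-350, 64) (-370, 64) (-390, 64) (-410, 64)
```

View pics/k.png

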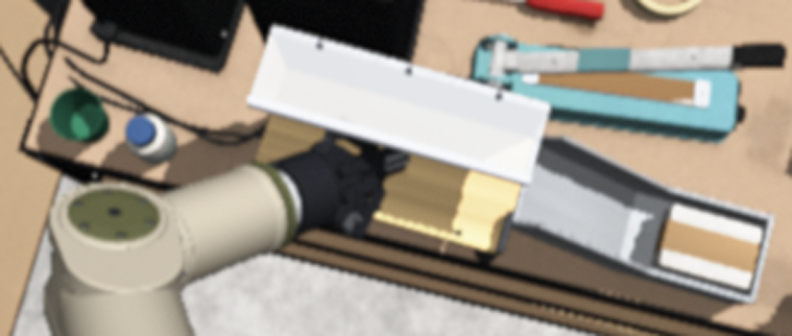

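The carton rests flat in the catch tray at crop (710,245). The cup (80,115) and bottle (148,135) are where they started, and the hand is touching nothing.

```bash
python3 -c "
from plant import robot
print(robot.close_job())"
```

```text
the job is handed in; nothing more can be done
None
```

The carton was pushed flush to the fence (about 10 N felt), then slid along it and off the end, and it lies flat in the catch tray with the cup and bottle unmoved; the job is handed in at about 11.6 s, with one caveat: joint 2 briefly read -0.253 against its -0.25 limit early on.

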